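Clip a relay module onto the mounting rail

ROBOT

A 6-joint arm with a two-finger parallel gripper is mounted at the origin on the work surface. World frame = base frame: x ahead of the robot, y to its left, z up, the work surface at z = 0. Lengths are in mm, angles in rad, forces in N, time in s.
With the tool pointing down it reaches from about 400 to 925 mm from the base axis. Payload 12.5 kg.
Tool frame: the origin (TCP) lies on the front face of the gripper's body, between the roots of the fingers; the fingertips stand 78 mm ahead of it and the grasp point (between the pads) lies 59 mm ahead of it (env.nose_length is the distance from the TCP to the fingertips, in mm); z points along the fingers, y is the line along which they close (so a half turn about z gives the same grasp; the last joint's range is limited). The gripper opens to 95 mm and grips with 3 to 60 N. Pads are 20 mm wide; open, the fingers measure 119 mm over their backs; the gripper's body (75 mm by 180 mm) begins 59 mm behind the grasp point.
Start: joints at [1.208, 0.491, 1.559, -0, 1.092, -0.106], TCP at [158.721, 604.521, 292.261] pointing down, gripper open.
Joint ranges: [-3.1, 3.1], [-0.84, 2.19], [0.05, 2.79], [-1.13, 4.28], [0.06, 2.93], [-2.69, 2.69]. Speed limits (rad/s): [2.22, 2.22, 2.79, 3.14, 3.14, 3.14].

INTERFACE

Orientations are given as [roll, pitch, yaw] about the fixed x, y, z axes, in that order (R = Rz(yaw) Ry(pitch) Rx(roll)).
In Python, from cell import env gives the robot as it stands.
- The arm moves only by the tool jog_arm, never from a script. Its argument "motion" is a list of rows, each a list of 7 numbers: the turn, a rotation vector about the tool's x, y, z in degrees, then the shift along the tool's x, y, z in mm, then the finger opening in mm, from 0 to 95.1. In form: [[wx, wy, wz, x, y, z, hand], ...]. A call has 1 to 10 rows; each row shifts and turns the commanded pose from where the row before left it, along the tool's axes as they then stand; what a row does not reach is not made up. A row lasts 1/8 s, in which the tool goes at most 62.5 mm and 10.7 degrees, less where a joint would pass 70% of its speed; a pose out of reach is approached as far as the arm can. A call is refused whole if a number of a shift passes 62.5 or a number of a turn 10.7, either way. A call with a gripper value outside its range is refused whole. The fingers move at their own pace and stop on an object; the grip force is fixed at half the most. Time passes only in rows, so rows that do not move let the fingers close. It gives the time, the measured TCP pose, the force, the opening and the grip force at its end, in the units of the state.
- env.state(): the state, without advancing time (a new reading comes with each control period).
- env.read_camera(name): name is "scene" or "top"; returns a dict with "color" (384x512x3 uint8, red, green, blue), "z_map" (384x512 float32, mm along the optical axis (not along the pixel's ray), 0 where there is no reading), "camera_matrix" (3x3 intrinsics, pixels), "k1" (the pictures are not rectified: a ray, as slopes to the right and down, at radius r is drawn at 1 + k1 r^2 times it, then the intrinsics apply), "world_to_cam" (4x4, takes a point from world to camera coordinates). Camera axes: x right, y up, looking along -z (the intrinsics and any distortion apply to the point x, -y, -z); pixel columns grow to the right and rows downward; lengths in mm; the calibration is good to about 2 mm. A picture is of the moment at which its call begins.
- env.job_done(): hands the job in; it is judged then, once.
Trained networks look in the newest picture that a camera, given by its name, has taken for a name from the list of things; names that differ only in an ending like _2 or _b are one class to them, and where a whole thing is asked for, a point or a joint stands for the part that bears it (a point fixed in the world has none). Each returns a list of dicts, best first, with "score" (0 to 1); they miss things now and then, are a little off and sometimes report something else, mostly with a low value. They report only what shows in the picture. A call takes as long as a camera call. They do not tell look-alikes from the thing itself.
- env.recognise(camera, thing): "location" ([column, row] in pixels, amid what is visible of it).
The state is a dict: "t": time; "joints": joint angles; "qvel": joint speeds; "tau": joint torques, N m; "eef_pos": TCP position; "tcp_rot": TCP orientation; "ft_force": force on the tool from outside, world axes, zero at the start; "moment": the same for the moment, N m; "opening": opening from 0.0 (shut) to 1.0 (fully open); "grip_force": force on a finger pad.
Only numpy, scipy, OpenCV 4.12 (cv2) and the standard library are available. Lean on these libraries where they do the work, as an engineer would, in place of code of your own. Each camera call takes 0.05 s, during which the arm holds its last target. There are 200 camera calls.

TASK

Fit the loose relay module on the bare stretch of the mounting plate's rail: with its foot end raised, hook its fixed lip under the rail edge farthest from the robot, then rock the module down until its sprung foot clicks under the near edge, and leave it locked there, flat on the rail. The rail is packed up by an unknown amount, so feel for it, and thumb pressure is enough: never load it through the module with more than 40 N. Leave the narrow spare breaker standing where it is.

Things in the scene. Friction and masses are not known exactly. Their poses are not given: they have to be found in the camera images.
- relay_mid (a point): Relay module, a grey plastic block 90 mm long (x, across the rail when fitted), 35 mm wide (y, along the rail; flat sides to grip), 68 mm high (z, up), about 0.2 kg, standing loose on the bench; the wider of two loose rail units. Point: its centre, 39 mm above its lowest face. Flat underside (seat) at z = -29 mm, flat top at z = +29 mm for x within 30 mm, lower terminal steps beyond.
- relay_lip (a point): Tip of the module's fixed lip, upper edge, half-way along: x = +14.3, y = 0, z = -33.0 mm from relay_mid, same axes. The lip is as wide as the module, 4 mm thick, and points to -x from a jaw whose inner wall is at x = +17.8 mm; between lip and seat is a mouth 4 mm high. The jaw's outer face is at x = +26 mm and it ends 10 mm below the seat.
- relay_nose (a point): Edge of the black sprung foot's nose, at the module's -x end: at rest x = -14.7, z = -32.7 mm from relay_mid (3.7 mm below the seat); same axes. The foot slides outwards (-x) up to 6 mm; the spring pushes it in with 2 N at rest, 1 N more per mm. Lead-in below the edge 52 degrees from level, catch above it 38 degrees.
- relay_press (a point): Point on the module's flat top above the foot: x = -14, y = 0, z = +29 mm from relay_mid; same axes. With the lip hooked and nothing pressing, the nose rests on the rail's near edge and the module stays tilted about 0.19 rad. It takes a moment of about 0.25 N m about the hooked edge to make the foot click; the module then stays flat. This point swings down and towards the robot as it rocks.
- rail_mid (a point): Steel top-hat rail, 35 mm wide, 15 mm high, on a steel plate 260 x 340 mm fixed to the bench. Point: on the rail's centre line, mid-way along the bare stretch, 18 mm above the bench, where its top would be if it lay on the plate. Packing of unknown thickness under it lifts the rail's top 2 to 12 mm above this point: to be found by touch. x: across the rail, away from the robot; y: along it; z: up.
- rail_near_edge (a point): Upper edge of the rail's near flange, at x = -17.5 mm from rail_mid, likewise 2 to 12 mm too low; same axes. The bare stretch runs from y = -76 mm (clamp and terminals, up to 42 mm above the rail's top) to y = +77 mm (fitted breakers, up to 70 mm above it). Fitted, the module's axes lie along the rail's and its seat rests on the rail's top.
- rail_far_edge (a point): Upper edge of the rail's far flange, at x = +17.5 mm from rail_mid, likewise 2 to 12 mm too low; same axes. The flange is 2 mm thick and overhangs the rail's wall by 5 mm, with at least 15 mm of room below it. Wiring ducts run along both sides of the plate, 88 to 116 mm from the rail's centre line, reaching 28 mm (near) and 43 mm (far) above the bench.
- spare_mid (a point): Bystander: a loose light-grey breaker, 90 x 18 x 67 mm, standing upright on the bench near the relay module; its centre. Its z points up. To be left alone.
Things that resemble listed ones, but are neither listed nor needed, are in the scene too. What is shaped like the part that bears relay_mid but red is not meant.

How it is judged:
By the outcome, as a careful person would: the job done as asked, in the order asked, and still so for the second after the job is handed in, with the robot touching nothing.
It also fails if it takes over 43 s, if anything falls off the work surface, if the arm or the gripper's body presses on something with over 40 N, if the wrist force passes 120 N, or if a joint passes its speed limit or range.

## Working session

There is one attempt and no reset: what is moved stays moved. The work goes in short steps, Python scripts to look and compute and a tool call to move; the robot and the scene stay as the last step left them, time stands still between calls to the robot, and variables do not carry over. Pictures are saved under pics/ and viewed, at most 10 in all, crops included, and the job is handed in when it is done.

Besides the shell and the picture viewer there is one more tool, called after "Request:" as name([rows], argument=value, ...), one row to a line, values as JSON. jog_arm: Moves the arm, as the interface text tells. Its arguments: {"type":"object","properties":{"motion":{"type":"array"}},"required":["motion"]}

```bash
ls; mkdir -p pics
cat > h.py <<'E'
import numpy as np, cv2
from cell import env
def cam(n):
    d=env.read_camera(n); d['name']=n; return d
def rays(d,px):
    K=np.array(d['camera_matrix'],float); px=np.atleast_2d(np.array(px,float))
    u=(px-[K[0,2],K[1,2]])/[K[0,0],K[1,1]]; s=u.copy()
    for _ in range(20): s=u/(1+d['k1']*(s**2).sum(1,keepdims=True))
    return s
def toworld(d,px,z):
    s=rays(d,px); z=np.atleast_1d(z)
    c=np.c_[s[:,0]*z,-s[:,1]*z,-z,np.ones(len(s))]
    return (np.linalg.inv(d['world_to_cam'])@c.T).T[:,:3]
def onplane(d,px,h):
    a=toworld(d,px,np.ones(len(np.atleast_2d(px)))*100);o=np.linalg.inv(d['world_to_cam'])[:3,3]
    v=a-o; return o+v*((h-o[2])/v[:,2])[:,None]
def cloud(d):
    r,c=np.mgrid[:384,:512]; px=np.c_[c.ravel(),r.ravel()]
    return toworld(d,px,d['z_map'].ravel().astype(float)).reshape(384,512,3)
E
python3 - <<'E'
from h import *
for n in('scene','top'):
    d=cam(n); np.savez('%s0.npz'%n,**d)
    cv2.imwrite('pics/%s0.png'%n,d['color'][...,::-1])
    P=cloud(d); print(n,np.linalg.inv(d['world_to_cam'])[:3,3])
    for t in('relay_mid','rail_mid','spare_mid','relay_nose','relay_lip'):
        for x in env.recognise(n,t)[:4]:
            c,r=x['location']; print(t,round(x['score'],2),np.round([c,r]),P[int(r),int(c)].round())
print(env.state())
E
```

```text
pics
scene [1063.65638311 -896.59728839  980.25371243]
relay_mid 0.89 [288. 221.] [ 600. -278.   48.]
relay_mid 0.88 [229. 167.] [ 294. -231.   51.]
relay_mid 0.71 [150. 274.] [ 452. -688.   71.]
relay_mid 0.61 [268. 167.] [ 397. -146.   59.]
rail_mid 0.95 [341. 157.] [537. 112.  12.]
spare_mid 0.58 [256. 196.] [ 456. -271.   48.]
relay_nose 0.61 [290. 220.] [ 608. -278.   55.]
relay_lip 0.91 [230. 165.] [ 297. -232.   63.]
relay_lip 0.69 [269. 167.] [ 401. -145.   56.]
relay_lip 0.57 [151. 278.] [ 454. -686.   56.]
relay_lip 0.55 [293. 222.] [ 618. -275.   50.]
top [ 149.02599754 -246.0390482  1696.37562922]
relay_mid 0.87 [228. 208.] [ 383. -135.   68.]
relay_mid 0.72 [266. 152.] [ 572. -260.   73.]
relay_mid 0.7 [392. 193.] [ 435. -678.   66.]
relay_mid 0.59 [256. 240.] [ 278. -228.   72.]
rail_mid 0.93 [152. 170.] [522. 133.  16.]
spare_mid 0.64 [266. 195.] [ 437. -261.    8.]
relay_lip 0.78 [388. 197.] [ 421. -664.   64.]
relay_lip 0.65 [232. 212.] [ 373. -149.   71.]
relay_lip 0.57 [264. 149.] [ 587. -253.   70.]
{'t': 0.6, 'joints': array([ 1.20840978e+00,  4.90888193e-01,  1.55887304e+00,  9.22046989e-06,
        1.09171923e+00, -1.05574957e-01]), 'qvel': array([-0.00030143, -0.00122215,  0.00017891,  0.00119572,  0.00053681,
        0.0018476 ]), 'tau': array([-5.76562525e-04, -6.12215996e+01, -2.58360332e+01,  6.93390844e-02,
        4.46095015e-02,  3.76119726e-05]), 'eef_pos': array([158.71612084, 604.52902664, 292.27757782]), 'tcp_rot': array([3.14148023e+00, 3.68448819e-06, 2.88477681e+00]), 'ft_force': array([ 0.43209402,  0.47247342, -0.36323197]), 'moment': array([ 0.00571233, -0.03894719, -0.01080903]), 'grip_force': 0.0, 'opening': 0.9997294683601391}
```

View pics/scene0.png

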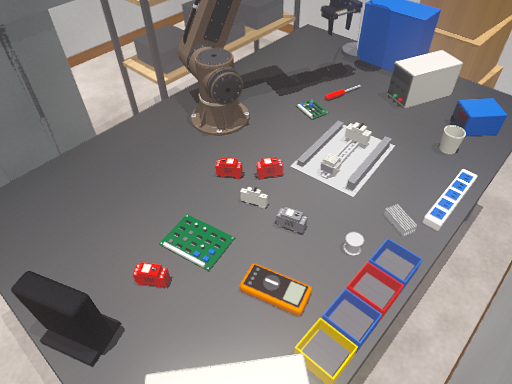

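View pics/top0.png

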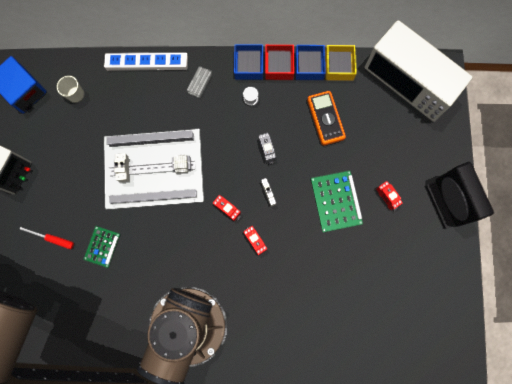

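The scene view shows the grey module at (291,220), the light-grey narrow spare at (254,197), red look-alikes at (229,168), (269,167), (151,274), and the rail on the white plate at (345,157). In the top view these are at (266,150), (268,192), reds at (227,208), (255,240), (390,195), and the plate at (153,168). The grey one fits: red is excluded and the spare is narrower. I'll confirm in one enlarged crop.

Run:
```python
from h import *
s=np.load('scene0.npz')['color'][...,::-1];t=np.load('top0.npz')['color'][...,::-1]
f=lambda im,c,r,w,h,S:cv2.resize(im[r:r+h,c:c+w],(w*S,h*S),interpolation=cv2.INTER_CUBIC)
a=np.hstack([f(s,265,190,50,50,6),f(t,241,125,50,50,6)])
b=np.hstack([f(s,290,117,110,75,4)[:, :440],np.zeros((300,360,3),np.uint8)]); b2=f(t,100,125,110,90,4)
b[:300,440:800]=b2[20:320,:360]
o=np.zeros((600,800,3),np.uint8);o[:300,:600]=a;o[300:]=b
cv2.imwrite('pics/crop.png',o)
P=cloud(np.load('top0.npz')); Q=cloud(np.load('scene0.npz'))
np.set_printoptions(linewidth=250,suppress=True)
print(P[138:166,256:278,2].round().astype(int))
for n,C in(('top',P),('scene',Q)):
    m=(abs(C[...,0]-575)<70)&(abs(C[...,1]+262)<50)&(C[...,2]>15)&(C[...,2]<90)
    for lo,hi in((15,45),(45,62),(62,75)):
        k=m&(C[...,2]>lo)&(C[...,2]<hi);print(n,lo,hi,k.sum(),C[k].mean(0),np.percentile(C[k][:,2],[5,50,95]), cv2.minAreaRect(C[k][:,:2].astype(np.float32)))
```

```text
[[   6    2   -3   55   59   69   68   74   66   69   65   66   65   71   -1   -1   -2   -9  -10    2   -4   -6]
 [   0   -3    1   56   67   69   71   62   70   73   74   64   70   63   69   -6   -7   -4    0   -4   -3   -6]
 [  -3   -2   -3   42   68   68   68   66   68   68   65   72   69   66   62  -11    1   -1   -7   -4   -2   -4]
 [   0   -3   -3   20   62   63   67   68   72   70   78   70   65   65   67   -1    2   -2    0    1   -1   -1]
 [  -5    8    5   11   53   60   68   72   72   70   64   63   66   64   62 1696   -5   -4    0    6   -1   -7]
 [  -1   -1   -5    3   36   69   69   70   62   72   72   68   64   72   64   63    0    2   -5    2   -4   -4]
 [   1   -2    1   -3   26   65   67   67   70   69   69   73   66   64   65   65   -8   -5   -1    8   -1    4]
 [   6    3   -3    0    2   55   72   67   68   65   67   70   61   72   69   71   69   -5   -7   -5    1   -2]
 [  10    0    3    1    2   45   70   68   67   66   69   70   68   66   64   64   70 1696   -3    3    2    5]
 [   0    8    3   -3    0   34   68   67   72   66   61   72   63   70   76   67  
[... 2550 characters left out ...]
7] ((597.6625366210938, -262.39520263671875), (59.52358627319336, 34.43183517456055), 17.36329460144043)
scene 15 45 165 [ 606.81314149 -276.19626615   30.01182151] [16.24344181 29.97254678 43.27646315] ((611.08251953125, -274.0777893066406), (91.62244415283203, 27.118240356445312), 34.39326858520508)
scene 45 62 160 [ 607.73230293 -268.2909888    53.89573281] [47.4772276  54.18515508 60.62684835] ((601.3815307617188, -262.28533935546875), (92.19976043701172, 37.5886344909668), 16.45364761352539)
scene 62 75 194 [ 603.1570584  -263.3366646    68.26879996] [64.42486094 68.32940135 71.88809857] ((602.1396484375, -262.5837707519531), (60.062007904052734, 37.708213806152344), 17.262401580810547)
```

View pics/crop.png

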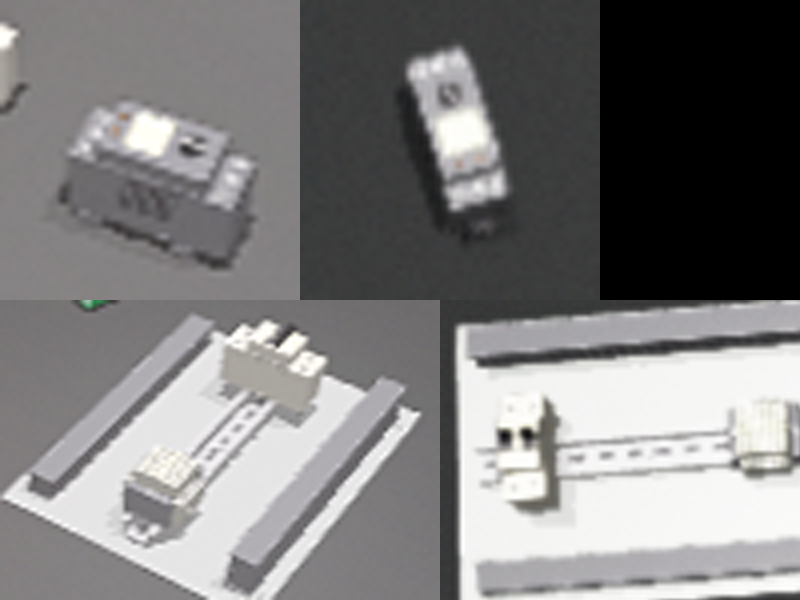

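The crop confirms it: top left and centre show the grey relay, with its black foot towards the robot (top view ~(270,162)), so module +x points away from the robot with yaw ≈ +17°. The bare rail lies between the breakers (left in the top view) and the clamp (right). Next I measure the rail pose.

Run:
```python
from h import *
np.set_printoptions(suppress=True,precision=1)
def plate(n,box):
    d=np.load(n+'0.npz'); C=cloud(d); im=d['color'].astype(int)
    m=np.zeros((384,512),bool); r0,r1,c0,c1=box; m[r0:r1,c0:c1]=True
    k=m&(im.min(2)>90)&(C[...,2]<30)&(C[...,2]>-15)
    k|=m&(im.min(2)>90)&(d['z_map']==0)
    ct=max(cv2.findContours(k.astype(np.uint8),0,1)[0],key=cv2.contourArea)
    hull=cv2.convexHull(ct)[:,0]
    W=onplane(d,hull.astype(float),3.)[:,:2]
    print(n,cv2.minAreaRect(W.astype(np.float32)))
    return d,C,im
T=plate('top',(120,215,95,210)); S=plate('scene',(115,195,285,400))
# module/rail zones in plate frame (rough)
for n,(d,C,im) in(('top',T),('scene',S)):
    for lab,lo,hi,(x0,x1,y0,y1) in(('breakers',60,110,(440,620,100,320)),('clamp',40,75,(440,620,-20,120)),('ductnear',15,35,(380,500,-60,320)),('ductfar',33,50,(570,680,-60,320))):
        k=(C[...,2]>lo)&(C[...,2]<hi)&(C[...,0]>x0)&(C[...,0]<x1)&(C[...,1]>y0)&(C[...,1]<y1)
        p=C[k]
        if len(p)>10: print(n,lab,len(p),'z',np.median(p[:,2]),cv2.minAreaRect(p[:,:2].astype(np.float32)))
d,C,im=T
big=cv2.resize(d['color'][150:190,100:210,::-1],None,fx=7,fy=7,interpolation=cv2.INTER_CUBIC);cv2.imwrite('pics/rail.png',big)
print(onplane(d,[[125,170],[152,168],[173,165]],25.))
```

```text
top ((532.150390625, 135.7351837158203), (266.0548095703125, 345.4438171386719), 4.752356052398682)
scene ((530.801025390625, 171.9213104248047), (495.7530822753906, 462.5764465332031), 41.2518424987793)
top breakers 267 z 73.97413115922882 ((524.1597290039062, 229.39759826660156), (91.18085479736328, 34.769649505615234), 3.759147882461548)
top clamp 294 z 57.434297359814536 ((540.2892456054688, 30.037715911865234), (61.23551559448242, 62.89570999145508), 4.874410152435303)
top ductnear 709 z 26.940622769294805 ((459.97076416015625, 129.29397583007812), (89.71752166748047, 297.6761169433594), 4.5514302253723145)
top ductfar 644 z 42.06939054100326 ((606.1057739257812, 144.35760498046875), (87.43211364746094, 298.83447265625), 4.337212085723877)
scene breakers 209 z 71.36022658209856 ((525.584228515625, 230.2931365966797), (90.24980163574219, 42.16464614868164), 4.361413478851318)
scene clamp 238 z 55.74700000484876 ((545.4256591796875, 29.584774017333984), (60.2697868347168, 64.2666244506836), 5.2475080490112305)
scene ductnear 425 z 28.109558434675478 ((462.76324462890625, 129.9644317626953), (87.50672149658203, 301.1965637207031), 5.228578567504883)
scene ductfar 482 z 43.318683357558484 ((607.2005615234375, 143.1932373046875), (88.93412780761719, 302.71429443359375), 3.145399570465088)
[[520.4 225.4  25. ]
 [527.5 131.7  25. ]
 [538.2  59.4  25. ]]
```

View pics/rail.png

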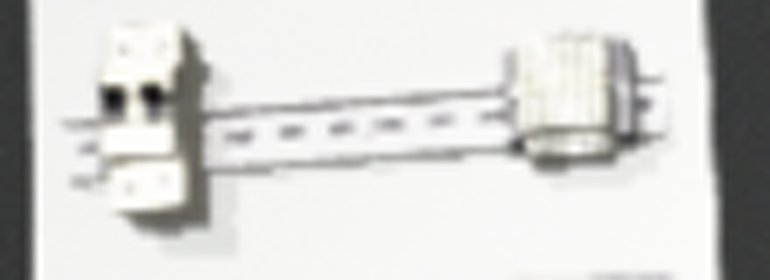

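The crop shows the bare stretch between the breakers (right edge ~col 126) and the clamp (left edge ~col 173), with the far edge line from (130,166) to (172,163) and the near edge line from (130,174.6) to (172,171).

Run:
```python
from h import *
np.set_printoptions(suppress=True,precision=2)
for n in('top','scene'):
    d=np.load(n+'0.npz'); C=cloud(d); im=d['color'].astype(float).mean(2)
    # dark lines near the rail: search along module-frame x profile, averaging along y, on plane h
    K=np.array(d['camera_matrix'])
    def proj(W):
        c=(d['world_to_cam']@np.c_[W,np.ones(len(W))].T).T; s=np.c_[c[:,0],-c[:,1]]/-c[:,2:3]
        s=s*(1+d['k1']*(s**2).sum(1,keepdims=True)); return s*[K[0,0],K[1,1]]+[K[0,2],K[1,2]]
    for yaw in(3.5,4,4.5,5,5.5):
        a=np.radians(yaw);ex=np.array([np.cos(a),np.sin(a)]);ey=np.array([-ex[1],ex[0]])
        us=np.arange(-30,30.1,1);vs=np.arange(-60,55,1.)
        U,V=np.meshgrid(us,vs); xy=np.array([531,135])+U[...,None]*ex+V[...,None]*ey
        p=proj(np.c_[xy.reshape(-1,2),np.full(U.size,24.)]).astype(np.float32)
        v=cv2.remap(im.astype(np.float32),p[:,0].reshape(U.shape),p[:,1].reshape(U.shape),1).mean(0)
        print(n,yaw,v.std().round(2), v.round().astype(int) if yaw==4.5 else '')
    a=np.radians(4.5);ex=np.array([np.cos(a),np.sin(a)]);ey=np.array([-ex[1],ex[0]])
    q=(C[...,:2]-[531,135]); u=q@ex; w=q@ey
    for lab,k in(('flanges',(abs(u)<17)&(abs(w)<55)),('plate',(abs(u)>30)&(abs(u)<75)&(abs(w)<50)),('bench',(u<-150)&(u>-200)&(abs(w)<100))):
        k&=d['z_map']>0; print(lab,k.sum(),np.median(C[k][:,2]))
    k=(abs(w)<50)
    print('z vs u',[np.median(C[k&(abs(u-c)<2.5)][:,2]).round(1) for c in range(-30,31,5)])
```

```text
top 3.5 20.0 
top 4 20.34 
top 4.5 20.47 [246 245 245 243 240 237 232 223 211 196 185 181 184 196 211 225 235 241
 244 245 246 245 243 240 234 227 221 216 214 215 220 227 234 238 239 236
 228 216 200 186 179 183 198 214 229 238 242 244 245 246 246 246 245 245
 245 245 245 245 245 245 245]
top 5 20.39 
top 5.5 20.1 
flanges 340 10.829229783541336
plate 719 2.090113331769544
bench 841 -0.7600020292784393
z vs u [np.float64(2.1), np.float64(1.3), np.float64(2.8), np.float64(7.2), np.float64(20.6), np.float64(7.8), np.float64(9.3), np.float64(8.8), np.float64(10.1), np.float64(20.7), np.float64(20.1), np.float64(3.8), np.float64(3.4)]
scene 3.5 21.0 
scene 4 21.29 
scene 4.5 21.42 [228 228 228 229 229 229 228 228 228 228 229 230 230 231 232 232 233 233
 232 230 226 220 211 200 188 179 175 179 190 203 216 225 231 232 229 222
 214 205 198 194 193 196 201 209 216 223 228 230 229 224 215 202 188 175
 164 159 161 169 181 195 207]
scene 5 21.37 
scene 5.5 21.15 
flanges 133 12.591483997574073
plate 387 3.4726074056262632
bench 397 0.34542726372615107
z vs u [np.float64(3.6), np.float64(3.7), np.float64(6.3), np.float64(23.3), np.float64(22.5), np.float64(13.4), np.float64(10.0), np.float64(10.9), np.float64(10.7), np.float64(17.0), np.float64(7.6), np.float64(2.7), np.float64(4.0)]
```

Request:
jog_arm([
  [0, 0, -9.6, 0, 0, 0, 0],
  [0, 0, -9.6, 0, 0, 0, 0],
  [0, 0, 0, -35, -51.5, 0, 0],
  [0, 0, 0, -35, -51.5, 0, 0],
  [0, 0, 0, -35, -51.5, 0, 0],
  [0, 0, 0, -35, -51.5, 0, 0],
  [0, 0, 0, -35, -51.5, 0, 0],
  [0, 0, 0, -35, -51.5, 0, 0],
  [0, 0, 0, -35, -51.5, 0, 0],
  [0, 0, 0, -35, -51.5, 0, 0],
])

```text
t: 1.85
eef_pos: [471.2, 213.9, 292.5]
tcp_rot: [3.141, 0.001, -3.063]
ft_force: [1.9, 0.9, 0.1]
opening: 0.027
grip_force: 0.0
```

```bash
cat >> h.py <<'E'
from scipy.spatial.transform import Rotation as R
def goto(pos,rpy):
    "tool-frame turn (deg) and then shift (mm, in the turned frame) from the present pose"
    s=env.state(); A=R.from_euler('xyz',s['tcp_rot']);B=R.from_euler('xyz',rpy)
    rv=np.degrees((A.inv()*B).as_rotvec()); sh=B.inv().apply(np.array(pos)-s['eef_pos'])
    print('t',round(s['t'],2),'pos',s['eef_pos'].round(2),'rpy',s['tcp_rot'].round(4),'F',s['ft_force'].round(1),'op',round(s['opening']*95.1,1),'\nturn',rv.round(2),'shift',sh.round(2))
E
python3 -c "
from h import *
goto([549.5,116.3,123],[np.pi,0,np.radians(184.5)])"
```

```text
t 1.85 pos [471.18 213.92 292.52] rpy [ 3.1413e+00  7.0000e-04 -3.0633e+00] F [1.9 0.9 0.1] op 2.5 
turn [ 0.02  0.04 -0.02] shift [ -70.42 -103.46  169.52]
```

Request:
jog_arm([
  [0, 0, 0, -35, -51.5, 0, 0],
  [0, 0, 0, -35, -51.5, 0, 0],
  [0, 0, 0, 0, 0, 55, 0],
  [0, 0, 0, 0, 0, 55, 0],
  [0, 0, 0, 0, 0, 55, 0],
  [0, 0, 0, 0, 0, 10, 0],
  [0, 0, 0, 0, 0, 0, 0],
])

```text
t: 2.72
eef_pos: [548.4, 118.6, 118.0]
tcp_rot: [3.141, 0.0, -3.063]
ft_force: [0.2, 0.0, 1.1]
opening: 0.005
grip_force: 0.0
```

```bash
python3 -c "
from h import *
goto([549.5,116.3,108],[np.pi,0,np.radians(184.5)])
for n in('top','scene'):
    d=np.load(n+'0.npz');C=cloud(d)
    for c,lo,hi in(((524.5,229.5),60,115),((542,30),40,85)):
        k=(abs(C[...,0]-c[0])<60)&(abs(C[...,1]-c[1])<30)&(C[...,2]>lo)&(C[...,2]<hi)&(d['z_map']>0)
        print(n,c,k.sum(),np.histogram(C[k][:,2],bins=np.arange(lo,hi+1,3)))
"
```

```text
t 2.73 pos [548.38 118.55 117.96] rpy [ 3.1415e+00  2.0000e-04 -3.0633e+00] F [0.2 0.  1.1] op 0.4 
turn [ 0.01  0.01 -0.01] shift [-0.94 -2.33  9.96]
top (524.5, 229.5) 267 (array([28, 36, 35, 22, 19, 23, 38, 24, 21, 17,  3,  1,  0,  0,  0,  0,  0,
        0]), array([ 60,  63,  66,  69,  72,  75,  78,  81,  84,  87,  90,  93,  96,
        99, 102, 105, 108, 111, 114]))
top (542, 30) 285 (array([12, 27, 30, 30, 24, 19, 30, 52, 39, 17,  5,  0,  0,  0,  0]), array([40, 43, 46, 49, 52, 55, 58, 61, 64, 67, 70, 73, 76, 79, 82, 85]))
scene (524.5, 229.5) 209 (array([19, 34, 41, 14, 10, 14, 15, 38, 16,  3,  3,  1,  1,  0,  0,  0,  0,
        0]), array([ 60,  63,  66,  69,  72,  75,  78,  81,  84,  87,  90,  93,  96,
        99, 102, 105, 108, 111, 114]))
scene (542, 30) 217 (array([13, 13, 30, 19, 18, 12, 15, 35, 47, 15,  0,  0,  0,  0,  0]), array([40, 43, 46, 49, 52, 55, 58, 61, 64, 67, 70, 73, 76, 79, 82, 85]))
```

Request:
jog_arm([
  [0, 0, 0, 0, 0, 8, 0],
  [0, 0, 0, 0, 0, 5, 0],
  [0, 0, 0, 0, 0, 0, 0],
])

```text
t: 3.1
eef_pos: [548.0, 118.5, 104.6]
tcp_rot: [3.142, 0.001, -3.063]
ft_force: [-0.7, -0.0, -0.5]
opening: 0.004
grip_force: 0.0
```

Request:
jog_arm([
  [0, 0, 0, 0, 0, 1, 0],
  [0, 0, 0, 0, 0, 0, 0],
])

```text
t: 3.35
eef_pos: [548.0, 118.5, 103.4]
tcp_rot: [3.142, 0.0, -3.063]
ft_force: [0.9, 1.0, -0.9]
opening: 0.003
grip_force: 0.0
```

Request:
jog_arm([
  [0, 0, 0, 0, 0, 1, 0],
  [0, 0, 0, 0, 0, 0, 0],
])

```text
t: 3.6
eef_pos: [547.9, 118.5, 102.2]
tcp_rot: [3.142, -0.0, -3.063]
ft_force: [0.4, -0.5, 0.5]
opening: 0.005
grip_force: 0.0
```

Tip at 24.2, no contact yet.

Request:
jog_arm([
  [0, 0, 0, 0, 0, 1, 0],
  [0, 0, 0, 0, 0, 0, 0],
])

```text
t: 3.85
eef_pos: [547.9, 118.5, 101.1]
tcp_rot: [3.141, -0.0, -3.063]
ft_force: [-0.1, -0.1, 0.6]
opening: 0.006
grip_force: 0.0
```

Request:
jog_arm([
  [0, 0, 0, 0, 0, 1, 0],
  [0, 0, 0, 0, 0, 0, 0],
])

```text
t: 4.1
eef_pos: [548.0, 118.5, 100.2]
tcp_rot: [3.141, 0.0, -3.063]
ft_force: [-0.4, 0.0, -0.4]
opening: 0.004
grip_force: 0.1
```

Request:
jog_arm([
  [0, 0, 0, 0, 0, 1, 0],
  [0, 0, 0, 0, 0, 0, 0],
])

```text
t: 4.35
eef_pos: [548.0, 118.5, 100.1]
tcp_rot: [3.142, 0.001, -3.063]
ft_force: [-2.6, -1.2, 11.9]
opening: 0.004
grip_force: 5.7
```

Request:
jog_arm([
  [0, 0, 0, 0, 0, 1, 0],
  [0, 0, 0, 0, 0, 0, 0],
])

```text
t: 4.6
eef_pos: [548.0, 118.5, 99.9]
tcp_rot: [3.142, 0.001, -3.063]
ft_force: [-6.1, -1.4, 23.2]
opening: 0.003
grip_force: 11.3
```

Request:
jog_arm([
  [0, 0, 0, 0, 0, -50, 0],
  [0, 0, -6.4, 0, 0, -52, 0],
  [0, 0, -6.5, 0, 0, 0, 95],
])

```text
t: 4.97
eef_pos: [549.0, 118.6, 203.9]
tcp_rot: [-3.14, 0.006, -2.834]
ft_force: [-0.5, 0.0, -0.5]
opening: 0.06
grip_force: 0.0
```

```bash
python3 -c "
from h import *
print(env.nose_length)
goto([600,-262.5,106],[np.pi,0,np.radians(197.4)])"
```

```text
77.60000000000001
t 4.97 pos [548.98 118.64 203.92] rpy [-3.1403  0.0063 -2.8344] F [-0.5  0.  -0.5] op 5.7 
turn [-0.07  0.36  0.2 ] shift [  65.29 -378.96   97.92]
```

Request:
jog_arm([
  [0, 0, 0, 9.3, -54.1, 0, 95],
  [0, 0, 0, 9.3, -54.1, 0, 95],
  [0, 0, 0, 9.3, -54.1, 0, 95],
  [0, 0, 0, 9.3, -54.1, 0, 95],
  [0, 0, 0, 9.3, -54.1, 0, 95],
  [0, 0, 0, 9.3, -54.1, 0, 95],
  [0, 0, 0, 9.3, -54.1, 0, 95],
  [0, 0, 0, 0, 0, 15, 95],
  [0, 0, 0, 0, 0, 0, 95],
])

```text
t: 6.1
eef_pos: [598.2, -261.8, 183.7]
tcp_rot: [3.139, -0.002, -2.839]
ft_force: [0.1, 0.2, -0.1]
opening: 0.975
grip_force: 0.0
```

```bash
python3 -c "
from h import *
goto([600,-262.5,106],[np.pi,0,np.radians(197.4)])"
```

```text
t 6.1 pos [ 598.22 -261.79  183.67] rpy [ 3.1391e+00 -2.0000e-03 -2.8386e+00] F [ 0.1  0.2 -0.1] op 92.8 
turn [ 0.14 -0.12 -0.04] shift [-1.49 -1.21 77.67]
```

Request:
jog_arm([
  [0, 0, 0, -1.5, -1.2, 45, 95],
  [0, 0, 0, 0, 0, 32.5, 95],
  [0, 0, 0, 0, 0, 0, 35],
  [0, 0, 0, 0, 0, 0, 25],
  [0, 0, 0, 0, 0, 0, 20],
  [0, 0, 0, 0, 0, 0, 20],
  [0, 0, 0, 0, 0, 0, 20],
  [0, 0, 0, 0, 0, 0, 20],
  [0, 0, 0, 0, 0, 0, 20],
])

```text
t: 7.22
eef_pos: [600.7, -263.0, 107.8]
tcp_rot: [3.141, -0.0, -2.838]
ft_force: [-1.3, 1.3, 2.2]
opening: 0.367
grip_force: 30.0
```

```bash
python3 -c "
from h import *
goto([600,-262.5,206],[np.pi,0,np.radians(184.5)])"
```

```text
t 7.22 pos [ 600.68 -262.96  107.78] rpy [ 3.1412e+00 -1.0000e-04 -2.8382e+00] F [-1.3  1.3  2.2] op 34.9 
turn [ 2.000e-02 -1.000e-02  1.288e+01] shift [  0.64   0.51 -98.22]
```

Request:
jog_arm([
  [0, 0, 0, 0, 0, -30, 20],
  [0, 0, 6.4, 0, 0, -40, 20],
  [0, 0, 6.5, 0, 0, -40, 20],
  [0, 0, 0, 0, 57, 0, 20],
  [0, 0, 0, 0, 57, 0, 20],
  [0, 0, 0, 0, 57, 0, 20],
  [0, 0, 0, -1, 57, 0, 20],
  [0, 0, 0, -1, 57, 0, 20],
  [0, 0, 0, -1, 57, 0, 20],
  [0, 0, 0, 0, 57, 0, 20],
])

```text
t: 8.48
eef_pos: [572.2, 136.7, 217.5]
tcp_rot: [-3.142, -0.0, -3.063]
ft_force: [-0.2, -0.2, -2.5]
opening: 0.364
grip_force: 30.0
```

Request:
jog_arm([
  [0, 8.6, 0, 0, 0, 0, 20],
  [0, 8.6, 0, 0, 0, 0, 20],
  [0, 0, 0, 0, 0, 0, 20],
])

```text
t: 8.85
eef_pos: [573.2, 135.0, 216.6]
tcp_rot: [-3.142, -0.3, -3.063]
ft_force: [0.7, 0.4, -3.5]
opening: 0.366
grip_force: 30.0
```

```bash
cat >> h.py <<'E'
def pose(u,w,z,th,yaw=4.5,c=(533,135)):
    "module centre (u,w rail frame, z world), tilt -> tcp goto"
    a=np.radians(yaw); B=R.from_euler('z',a)*R.from_euler('y',th+np.pi)
    p=np.array([c[0]+u*np.cos(a)-w*np.sin(a),c[1]+u*np.sin(a)+w*np.cos(a),z])-B.apply([0.,0,TZ])
    goto(p,B.as_euler('xyz'))
TZ=68.8
E
python3 -c "
from h import *
pose(19,0,55.7,.30)
d=cam('scene');e=cam('top')
f=lambda im,c,r,w,h,S:cv2.resize(im[r:r+h,c:c+w,::-1],(w*S,h*S),interpolation=cv2.INTER_CUBIC)
cv2.imwrite('pics/hover.png',np.hstack([f(d['color'],295,90,100,100,4),f(e['color'],110,115,100,100,4)]))"
```

```text
t 8.85 pos [573.19 135.   216.58] rpy [-3.1416 -0.3002 -3.0633] F [ 0.7  0.4 -3.5] op 34.8 
turn [ 0.   -0.01 -0.01] shift [-27.42   3.15  91.12]
```

View pics/hover.png

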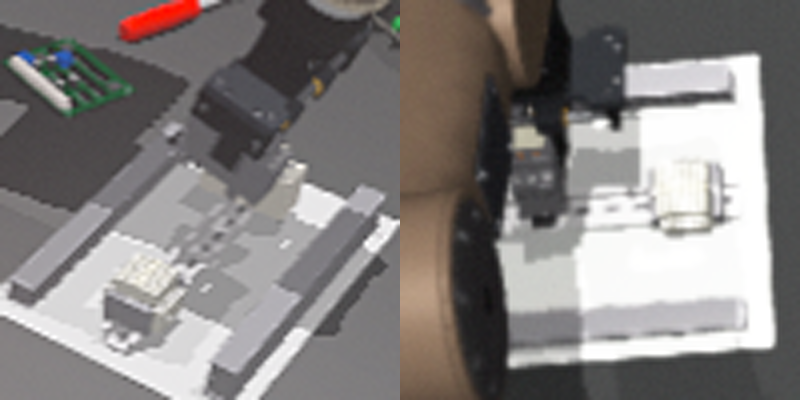

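Scene view: the module hangs in the gripper, tilted foot-up above the bare stretch (top view: foot at ~(143,169)), with the clamp and breakers clear. Lowering past the far edge.

Request:
jog_arm([
  [0, 0, 0, -27.4, 3, 0, 20],
  [0, 0, 0, 0, 0, 45, 20],
  [0, 0, 0, 0, 0, 30, 20],
  [0, 0, 0, 0, 0, 5, 20],
  [0, 0, 0, 0, 0, 0, 20],
  [0, 0, 0, 0, 0, 0, 20],
])

```text
t: 9.7
eef_pos: [575.5, 138.2, 134.6]
tcp_rot: [3.141, -0.297, -3.063]
ft_force: [0.3, -0.2, -0.4]
opening: 0.364
grip_force: 30.0
```

```bash
python3 -c "
from h import *
pose(19,0,55.7,.30)"
```

```text
t 9.7 pos [575.55 138.16 134.58] rpy [ 3.1414 -0.2972 -3.0633] F [ 0.3 -0.2 -0.4] op 34.6 
turn [ 0.02  0.16 -0.01] shift [-0.7   0.19 13.55]
```

Request:
jog_arm([
  [0, 0.15, 0, -0.7, 0, 7, 20],
  [0, 0, 0, 0, 0, 0, 20],
])

```text
t: 9.95
eef_pos: [573.3, 138.0, 126.1]
tcp_rot: [3.142, -0.303, -3.063]
ft_force: [-0.4, -0.3, -2.8]
opening: 0.366
grip_force: 30.0
```

Request:
jog_arm([
  [0, 0, 0, 0, 0, 3.5, 20],
  [0, 0, 0, 0, 0, 0, 20],
])

```text
t: 10.2
eef_pos: [572.2, 138.0, 122.7]
tcp_rot: [3.142, -0.303, -3.063]
ft_force: [-0.1, 0.0, -3.0]
opening: 0.364
grip_force: 30.0
```

```bash
python3 -c "
from h import *
pose(19,0,55.7,.30)"
```

```text
t 10.2 pos [572.24 137.95 122.71] rpy [ 3.1415 -0.3032 -3.0632] F [-0.1  0.  -3. ] op 34.6 
turn [ 0.01 -0.19 -0.01] shift [-0.36  0.13  1.24]
```

Request:
jog_arm([
  [0, 0, 0, 0, 0, 1.2, 20],
  [0, 0, 0, 0, 0, 0, 20],
])

```text
t: 10.45
eef_pos: [572.0, 137.9, 121.8]
tcp_rot: [3.141, -0.303, -3.063]
ft_force: [0.4, 0.3, -2.6]
opening: 0.369
grip_force: 30.0
```

Request:
jog_arm([
  [0, 0, 0, 1.9, 0, 0.6, 20],
  [0, 0, 0, 1.9, 0, 0.6, 20],
  [0, 0, 0, 0, 0, 0, 20],
])

```text
t: 10.82
eef_pos: [567.9, 137.6, 121.9]
tcp_rot: [3.142, -0.303, -3.063]
ft_force: [0.4, 0.1, -2.0]
opening: 0.369
grip_force: 30.0
```

Request:
jog_arm([
  [0, 0, 0, 0.95, 0, 0.3, 20],
  [0, 0, 0, 0, 0, 0, 20],
])

```text
t: 11.08
eef_pos: [567.0, 137.5, 121.8]
tcp_rot: [3.142, -0.303, -3.063]
ft_force: [-0.5, 0.1, -3.8]
opening: 0.364
grip_force: 30.0
```

Request:
jog_arm([
  [0, 0, 0, 0.95, 0, 0.3, 20],
  [0, 0, 0, 0, 0, 0, 20],
])

```text
t: 11.32
eef_pos: [566.0, 137.5, 121.8]
tcp_rot: [3.141, -0.303, -3.063]
ft_force: [-0.5, 0.2, -2.9]
opening: 0.368
grip_force: 30.0
```

```bash
python3 -c "
from h import *
pose(9.07,0,55.7,.30)"
```

```text
t 11.32 pos [566.01 137.46 121.81] rpy [ 3.1415 -0.3029 -3.0632] F [-0.5  0.2 -2.9] op 35.0 
turn [ 0.01 -0.16 -0.01] shift [3.42 0.14 1.46]
```

Request:
jog_arm([
  [0, 0, 0, -0.1, 0, 0.5, 20],
  [0, 0, 0, 0, 0, 0, 20],
])

```text
t: 11.58
eef_pos: [566.0, 137.5, 121.3]
tcp_rot: [3.142, -0.303, -3.063]
ft_force: [0.2, -0.7, -2.9]
opening: 0.364
grip_force: 30.0
```

Request:
jog_arm([
  [0, 0, 0, 0.95, 0, 0.3, 20],
  [0, 0, 0, 0, 0, 0, 20],
])

```text
t: 11.82
eef_pos: [564.9, 137.4, 121.3]
tcp_rot: [3.142, -0.303, -3.063]
ft_force: [-0.3, -0.2, -2.3]
opening: 0.367
grip_force: 30.0
```

Request:
jog_arm([
  [0, 0, 0, 0.95, 0, 0.3, 20],
  [0, 0, 0, 0, 0, 0, 20],
])

```text
t: 12.08
eef_pos: [564.0, 137.3, 121.3]
tcp_rot: [3.141, -0.303, -3.063]
ft_force: [-0.0, -0.2, -4.2]
opening: 0.367
grip_force: 30.0
```

Request:
jog_arm([
  [0, 0, 0, 0.95, 0, 0.3, 20],
  [0, 0, 0, 0, 0, 0, 20],
])

```text
t: 12.32
eef_pos: [563.5, 137.2, 121.4]
tcp_rot: [3.141, -0.301, -3.063]
ft_force: [4.1, -0.2, -4.0]
opening: 0.366
grip_force: 30.0
```

Request:
jog_arm([
  [0, 0, 0, 0.95, 0, 0.3, 20],
  [0, 0, 0, 0, 0, 0, 20],
])

```text
t: 12.58
eef_pos: [563.2, 137.2, 121.5]
tcp_rot: [3.141, -0.299, -3.063]
ft_force: [6.8, 1.1, -4.9]
opening: 0.37
grip_force: 30.0
```

Request:
jog_arm([
  [0, 0, 0, 0.3, 0, -0.95, 20],
  [0, 0, 0, 0, 0, 0, 20],
])

```text
t: 12.82
eef_pos: [563.2, 137.2, 122.0]
tcp_rot: [3.141, -0.299, -3.063]
ft_force: [8.5, 0.6, -9.6]
opening: 0.369
grip_force: 30.0
```

Request:
jog_arm([
  [0, 0, 0, 0.3, 0, -0.95, 20],
  [0, 0, 0, 0, 0, 0, 20],
])

```text
t: 13.08
eef_pos: [563.2, 137.2, 122.1]
tcp_rot: [3.141, -0.299, -3.063]
ft_force: [9.0, 1.2, -18.2]
opening: 0.364
grip_force: 30.0
```

Request:
jog_arm([
  [0, 0, 0, -0.7, 0, 1.7, 20],
  [0, 0, 0, 0, 0, 0, 20],
])

```text
t: 13.32
eef_pos: [563.2, 137.2, 121.5]
tcp_rot: [3.141, -0.3, -3.063]
ft_force: [6.2, -0.5, -6.4]
opening: 0.366
grip_force: 30.0
```

Request:
jog_arm([
  [0, -1.9, 0, 3.2, 0, 0.6, 20],
  [0, 0, 0, 0, 0, 0, 20],
])

```text
t: 13.58
eef_pos: [559.8, 136.9, 121.8]
tcp_rot: [3.141, -0.266, -3.063]
ft_force: [6.9, 0.9, -7.7]
opening: 0.365
grip_force: 30.0
```

```bash
python3 -c "
from h import *
pose(9.9,0,55.4,.20)"
```

```text
t 13.57 pos [559.8  136.94 121.83] rpy [ 3.1415 -0.266  -3.0633] F [ 6.9  0.9 -7.7] op 34.7 
turn [ 0.01 -3.78 -0.01] shift [ 3.43  0.17 -0.32]
```

Request:
jog_arm([
  [0, -1.9, 0, 3, 0, 1.1, 20],
  [0, 0, 0, 0, 0, 0, 20],
])

```text
t: 13.82
eef_pos: [556.5, 136.7, 121.8]
tcp_rot: [3.142, -0.234, -3.063]
ft_force: [5.8, 0.2, -6.4]
opening: 0.37
grip_force: 30.0
```

Request:
jog_arm([
  [0, -1.7, 0, 2.8, 0, 0.7, 20],
  [0, 0, 0, 0, 0, 0, 20],
])

```text
t: 14.08
eef_pos: [553.5, 136.4, 121.8]
tcp_rot: [3.142, -0.204, -3.063]
ft_force: [6.2, 0.5, -5.0]
opening: 0.364
grip_force: 30.0
```

Request:
jog_arm([
  [0, 0, 0, 0, 0, 0, 45],
  [0, 0, 0, 0, 0, 0, 60],
  [0, 0, 0, 0, 0, 0, 60],
  [0, 0, 0, 0, 0, -30, 60],
  [0, 0, 0, 0, 0, -45, 60],
  [0, 5.9, 0, 0, 0, 0, 0],
  [0, 0, 0, 0, 0, 0, 0],
])

```text
t: 14.95
eef_pos: [568.5, 137.6, 194.7]
tcp_rot: [3.142, -0.309, -3.063]
ft_force: [-0.1, -1.1, -0.4]
opening: 0.479
grip_force: 0.0
```

```bash
python3 -c "
from h import *
a=np.radians(4.5); u=-4
goto([533+u*np.cos(a),135+u*np.sin(a),170],[np.pi,0,np.radians(184.5)])
d=cam('scene');e=cam('top')
f=lambda im,c,r,w,h,S:cv2.resize(im[r:r+h,c:c+w,::-1],(w*S,h*S),interpolation=cv2.INTER_CUBIC)
cv2.imwrite('pics/rel.png',f(d['color'],310,115,75,75,8))
C=cloud(d);ex=np.array([np.cos(a),np.sin(a)]);ey=np.array([-ex[1],ex[0]])
q=C[...,:2]-[533,135];U=q@ex;W=q@ey
k=(abs(W)<16)&(U>-40)&(U<50)&(C[...,2]>70)&(C[...,2]<95)
print(k.sum(),U[k].mean(),W[k].mean(),np.polyfit(U[k],C[k][:,2],1) if k.sum()>9 else '')
"
```

```text
t 14.95 pos [568.53 137.6  194.74] rpy [ 3.1415 -0.3095 -3.0634] F [-0.1 -1.1 -0.4] op 45.5 
turn [ 1.000e-02 -1.773e+01 -2.000e-02] shift [39.63  0.2  24.74]
119 5.266714380312177 -2.037546397186063 [1.01902492e-03 8.13271723e+01]
```

View pics/rel.png

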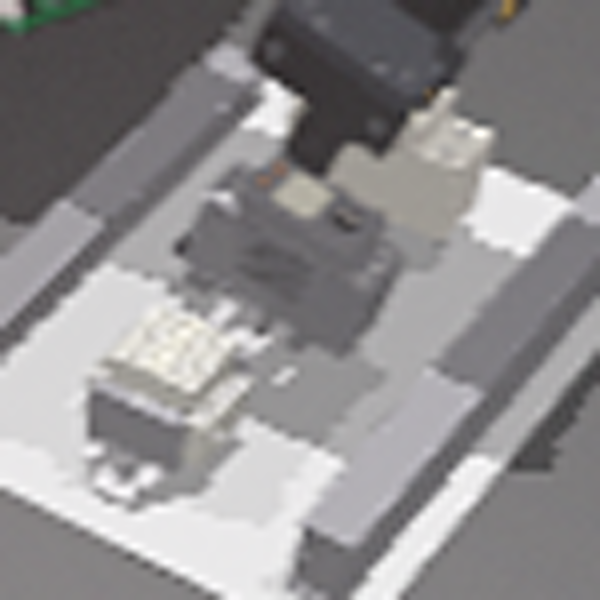

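The module sits hooked and still tilted (raised foot end at ~(225,170) of the crop), clear of the clamp, with the fingers free above. I'll straighten the tool (my last turn had the wrong sign) and go above the press point with the fingers shut.

Request:
jog_arm([
  [0, -8.9, 0, 0, 0, 0, 0],
  [0, -8.8, 0, 0, 0, 0, 0],
  [0, 0, 0, 39.6, 0, 10, 0],
  [0, 0, 0, 0, 0, 12, 0],
  [0, 0, 0, 0, 0, 0, 0],
  [0, 0, 0, 0, 0, 0, 0],
])

```text
t: 15.8
eef_pos: [529.6, 134.6, 173.0]
tcp_rot: [3.142, -0.0, -3.063]
ft_force: [0.2, -0.2, -0.5]
opening: 0.006
grip_force: 0.0
```

```bash
python3 -c "
from h import *
a=np.radians(4.5); u=-4
goto([533+u*np.cos(a),135+u*np.sin(a),167],[np.pi,0,np.radians(184.5)])"
```

```text
t 15.8 pos [529.58 134.58 172.97] rpy [ 3.1415e+00 -1.0000e-04 -3.0633e+00] F [ 0.2 -0.2 -0.5] op 0.6 
turn [ 0.   -0.01 -0.02] shift [0.56 0.15 5.97]
```

Request:
jog_arm([
  [0, 0, 0, 0, 0, 5.5, 0],
  [0, 0, 0, 0, 0, 0, 0],
])

```text
t: 16.05
eef_pos: [528.9, 134.5, 167.0]
tcp_rot: [3.142, -0.001, -3.063]
ft_force: [-0.5, -0.6, 0.7]
opening: 0.004
grip_force: 0.0
```

Request:
jog_arm([
  [0, 0, 0, 0, 0, 1.5, 0],
  [0, 0, 0, 0, 0, 0, 0],
])

```text
t: 16.3
eef_pos: [528.8, 134.5, 165.9]
tcp_rot: [3.142, -0.001, -3.063]
ft_force: [0.3, 1.1, -0.1]
opening: 0.003
grip_force: 0.0
```

Request:
jog_arm([
  [0, 0, 0, 0, 0, 1, 0],
  [0, 0, 0, 0, 0, 0, 0],
])

```text
t: 16.55
eef_pos: [528.8, 134.5, 165.0]
tcp_rot: [3.142, -0.001, -3.063]
ft_force: [-0.0, 0.1, 0.7]
opening: 0.002
grip_force: 0.3
```

Request:
jog_arm([
  [0, 0, 0, 0, 0, 1, 0],
  [0, 0, 0, 0, 0, 0, 0],
])

```text
t: 16.8
eef_pos: [528.6, 134.5, 164.4]
tcp_rot: [3.142, -0.001, -3.063]
ft_force: [-2.3, 0.0, 8.4]
opening: 0.003
grip_force: 3.3
```

Contact at about 165, as predicted. Pressing on in 1 mm steps.

Request:
jog_arm([
  [0, 0, 0, 0, 0, 1, 0],
  [0, 0, 0, 0, 0, 0, 0],
])

```text
t: 17.05
eef_pos: [528.2, 134.5, 163.8]
tcp_rot: [3.142, -0.002, -3.063]
ft_force: [-6.4, -0.1, 14.2]
opening: 0.004
grip_force: 6.7
```

Request:
jog_arm([
  [0, 0, 0, 0, 0, 1, 0],
  [0, 0, 0, 0, 0, 0, 0],
])

```text
t: 17.3
eef_pos: [527.7, 134.5, 163.3]
tcp_rot: [3.142, -0.003, -3.063]
ft_force: [-10.6, -1.1, 22.4]
opening: 0.003
grip_force: 10.4
```

Friction holds back the top, which has to swing towards the robot, so I follow it in −x.

Request:
jog_arm([
  [0, 0, 0, 2, 0, 0, 0],
  [0, 0, 0, 0, 0, 0, 0],
])

```text
t: 17.55
eef_pos: [526.3, 134.4, 162.9]
tcp_rot: [3.141, -0.001, -3.063]
ft_force: [-5.6, 0.3, 15.1]
opening: 0.003
grip_force: 6.8
```

Request:
jog_arm([
  [0, 0, 0, 2, 0, 0.5, 0],
  [0, 0, 0, 0, 0, 0, 0],
])

```text
t: 17.8
eef_pos: [524.5, 134.3, 162.2]
tcp_rot: [3.141, -0.001, -3.063]
ft_force: [-3.8, -0.7, 10.7]
opening: 0.002
grip_force: 4.9
```

Request:
jog_arm([
  [0, 0, 0, 2, 0, 1, 0],
  [0, 0, 0, 0, 0, 0, 0],
])

```text
t: 18.05
eef_pos: [522.7, 134.1, 160.4]
tcp_rot: [3.142, -0.001, -3.063]
ft_force: [0.2, 0.6, 0.5]
opening: 0.007
grip_force: 0.0
```

Request:
jog_arm([
  [0, 0, 0, 2, 0, 1, 0],
  [0, 0, 0, 0, 0, 0, 0],
])

```text
t: 18.3
eef_pos: [520.6, 133.9, 159.3]
tcp_rot: [3.142, -0.001, -3.063]
ft_force: [-0.2, -0.4, 0.2]
opening: 0.007
grip_force: 0.0
```

The force dropped away, so it may have clicked. I'll check the flat-top height by touch.

Request:
jog_arm([
  [0, 0, 0, 0, 0, 1, 0],
  [0, 0, 0, 0, 0, 0, 0],
])

```text
t: 18.55
eef_pos: [520.8, 133.9, 158.4]
tcp_rot: [3.142, -0.001, -3.063]
ft_force: [0.3, 0.5, 0.6]
opening: 0.003
grip_force: 0.0
```

Request:
jog_arm([
  [0, 0, 0, 0, 0, 1, 0],
  [0, 0, 0, 0, 0, 0, 0],
])

```text
t: 18.8
eef_pos: [520.8, 133.9, 158.2]
tcp_rot: [3.141, -0.0, -3.063]
ft_force: [-2.1, -1.1, 9.8]
opening: 0.005
grip_force: 4.5
```

The top is at 80.6 mm, which is rail top plus 58, so the module is flat and seated. Retreating and checking.

Request:
jog_arm([
  [0, 0, 0, 0, 0, -30, 0],
  [0, 0, 0, 0, 0, -55, 0],
  [0, 0, 0, 60, 0, -15, 0],
  [0, 0, 0, 40, 0, 0, 0],
  [0, 0, 0, 0, 0, 0, 0],
])

```text
t: 19.42
eef_pos: [419.2, 126.0, 258.1]
tcp_rot: [3.141, -0.001, -3.063]
ft_force: [0.0, 1.2, 0.3]
opening: 0.002
grip_force: 0.0
```

```bash
python3 -c "
from h import *
a=np.radians(4.5)
d=cam('scene')
f=lambda im,c,r,w,h,S:cv2.resize(im[r:r+h,c:c+w,::-1],(w*S,h*S),interpolation=cv2.INTER_CUBIC)
cv2.imwrite('pics/end.png',f(d['color'],235,110,160,115,5))
C=cloud(d);ex=np.array([np.cos(a),np.sin(a)]);ey=np.array([-ex[1],ex[0]])
q=C[...,:2]-[533,135];U=q@ex;W=q@ey
k=(abs(W)<15)&(U>-28)&(U<28)&(C[...,2]>74)&(C[...,2]<92)
print(k.sum(),U[k].mean(),W[k].mean(),np.polyfit(U[k],C[k][:,2],1))
print(env.state()['ft_force'],env.state()['t'])"
```

```text
80 0.6851204464788072 -0.3379069292159354 [1.48935474e-02 8.09534785e+01]
[-0.0450756  -0.81421908  0.38094796] 19.475
```

View pics/end.png

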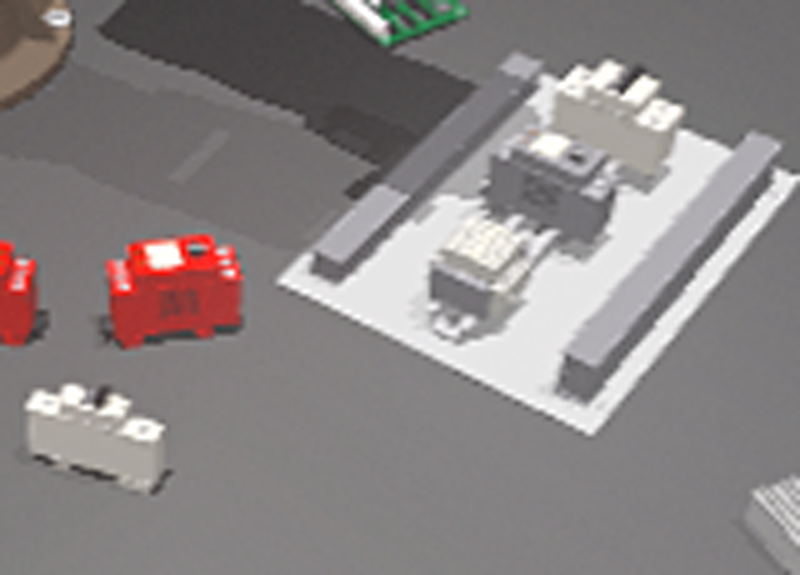

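The module sits flat on the rail at crop position (550,185): fitted slope 0.015, top at 81 mm. The spare stands untouched at (95,435), and the arm is clear.

```bash
python3 -c "
from cell import env
print(env.job_done())"
```

```text
the job is handed in; nothing more can be done
None
```

The relay module is hooked and clicked onto the rail, and it lies flat: its top is at 80.6 mm by touch, 58 mm above the rail top as it should be. The highest force I read while pressing through the module was about 25 N. The spare breaker was left standing where it was, and I handed the job in at about 19.5 s; no verdict was shown.

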